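# Fit a quarter-turn water filter cartridge

## Robot

A 6-joint arm with a two-finger parallel gripper is mounted at the origin on a cart in front of the work surface, level with it; the furniture and walls round the work are solid. World frame = base frame: x ahead of the robot, y to its left, z up, the work surface at z = 0. Lengths are in m, angles in rad, forces in N, time in s.
With the tool pointing down it reaches from about 0.35 to 0.85 m from the base axis. Payload 8.1 kg.
Tool frame: the origin (TCP) lies on the mounting face of the last link; the fingertips stand 186 mm ahead of it and the grasp point (between the pads) lies 167 mm ahead of it; z points along the fingers, y is the line along which they close (so a half turn about z gives the same grasp; the last joint's range is limited). The gripper opens to 93 mm and grips with 3 to 60 N. Pads are 15 mm wide; open, the fingers measure 128 mm over their backs; the gripper's body (75 mm by 188 mm) begins 65 mm behind the grasp point.
Start: joints at [1.108, 0.13, 1.488, -0, 1.523, -0.085], TCP at [0.221, 0.558, 0.405] pointing down, gripper open.
Joint ranges: [-2.96, 2.96], [-0.89, 2.26], [0.02, 2.5], [-1.34, 4.48], [0, 2.73], [-2.66, 2.66]. Speed limits (rad/s): [2.39, 2.39, 2.79, 3.14, 3.14, 3.14].

## Interface

Orientations are given as a rotation vector (axis times angle).
In Python, from plant import * gives the robot as it stands. The module is installed in compiled form; this text tells all that it offers.
- The arm moves only by the tool arm_command, never from a script. Its argument "increments" is a list of rows, each a list of 6 numbers: the shift along the tool's x, y, z in units of 0.2 m (1.0 is 0.2 m), then the turn, a rotation vector about the tool's x, y, z in units of pi rad (1.0 is pi rad). A call has exactly 5 rows; each row is the pose to reach, as a shift and turn from the pose commanded when the call began, along the tool's axes at that moment, turning the shorter way round; what a row does not reach only later rows make up. A row lasts 1/8 s, in which the tool goes at most 62.5 mm and 10.7 degrees, less where a joint would pass 70% of its speed; a pose out of reach is approached as far as the arm can. A call with a number of a shift or a turn outside -1 to 1 is refused whole. A call with a gripper value outside its range is refused whole. "fingers" is the closure, from -1 (fully open) to 1 (shut), set as the call begins (left out, the last holds). The fingers move at their own pace and stop on an object; "force" is the grip in N (left out, the last holds). Time passes only in rows, so rows that repeat a pose let the fingers close, or fill a call up. It gives the time, the measured TCP pose, the force, the opening and the grip force at its end, in the units of the state.
- read_state(): the state, without advancing time (a new reading comes with each control period).
- read_camera(name): name is "side" or "top"; returns a dict with "image" (400x640x3 uint8, red, green, blue), "fx", "fy", "cx", "cy" (pixels), "T" (4x4, takes a point from camera to world coordinates). Camera axes: x right, y down, z forward; pixel columns grow to the right and rows downward; lengths in m; the calibration is good to about 2 mm. A picture is of the moment at which its call begins. There is no depth.
- close_job(): hands the job in; it is judged then, once.
The state is a dict: "t": time; "q": joint angles; "dq": joint speeds; "joint_torque": joint torques, N m; "tool_pos": TCP position; "orientation": TCP orientation; "force": force on the tool from outside, world axes, zero at the start; "wrist_torque": the same for the moment, N m; "opening": finger opening in m; "gripper_force": force on a finger pad.
Only numpy, scipy, OpenCV 4.12 (cv2) and the standard library are available. Lean on these libraries where they do the work, as an engineer would, in place of code of your own. Each camera call takes 0.05 s, during which the arm holds its last target. There are 200 camera calls.

## Task

Fit the new water filter cartridge into the empty socket of the countertop filter unit. Lift it out of its packing tray, rest its T-shaped foot lightly on the socket and turn it a little either way until you feel it drop through the slot, press it down gently against the spring until it bottoms, turn it a quarter turn clockwise (seen from above) to the stop, let it rise into its latch and let go. Never push or wedge the cartridge against the unit with more than 40 N in all, and leave the glass, the kitchen timer and the spice jar standing where they are.

Things in the scene. Friction and masses are not known exactly. Their poses are not given: they have to be found in the camera images.
- cartridge_mid (a point): Centre, half-way up, of the new filter cartridge: upright, 109 mm high, 0.26 kg, standing on the worktop in a round recess of a tray. White body 54 mm in diameter with a blue band, 21 to 81 mm above its underside. x: along the grip bar and the T-foot, which are parallel; z up. A half turn makes no difference to the socket.
- cartridge_grip (a point): Middle of the cartridge's flat-sided blue grip bar, 41 mm above cartridge_mid: 50 mm long (x), 12 mm thick (y), 28 mm high, on top of the body (81 to 109 mm above the underside).
- cartridge_foot (a point): Middle of the underside of the cartridge's T-foot (54.5 mm below cartridge_mid): foot 48 mm long (x), 16 mm wide (y), 9 mm high, its lower 2.5 mm bevelled to 44 x 13 mm; above it a neck 15 mm in diameter and 12 mm long, then the body's bevelled shoulder, 21 mm above this point.
- socket_mouth (a point): Middle of the empty socket, on its seat plate's top, 48 mm above the worktop (real middle up to 1 mm off in x and y; pushed sideways it gives way slowly). Axes of the unit, z up. The socket is clamped at another clock angle in each unit: its slot (52 x 20 mm through a 5 mm plate) runs up to 0.45 rad to either side of this y axis, which no reading tells. Collar: 80 mm outside, bore 60.
- socket_lock (a point): Place of cartridge_mid when latched, 40.5 mm above socket_mouth; same axes. The foot turns clockwise only (seen from above), from the slot to a hard stop 90 degrees on; let up there, a spring lifts the cartridge 7 mm off the bottom, its foot into a 4 mm deep recess under the plate that stops it turning back. Let up too early, it stays 4 mm lower; left in the slot, 6 mm higher.
- filter_unit: White filter unit 136 x 250 x 50 mm, fixed; origin mid-underside; twin cartridge locked at y +60 mm, empty socket at -60, rim 62 mm up, white ticks at the slot's ends, blue dots where the bar ends up; spout 166 mm high at the +y end. A spring valve pushes the foot up from 8 mm below the plate's top: 5 N, 11 N at the bottom, where the shoulder meets the plate. The foot turns only within 3 mm of it.
- cartridge: The new cartridge; origin mid-underside, axes as cartridge_mid. Its force against the unit is the sum of all its contacts there: twisting the foot against the slot or the stop counts as well as pressing; about 0.2 N m of twist does no harm.
- tray: Fixed grey-brown moulded-pulp packing tray 178 (x) x 98 x 32 mm; origin mid-underside. Two round recesses 57 mm wide; the cartridge stands in the one 40 mm along +x, the other is empty.
- tumbler: Clear glass tumbler, 81 mm in diameter, 91 mm high, a bystander; origin mid-underside, z up.
- kitchen_timer: Cream wind-up kitchen timer, 65 mm in diameter, 52 mm high, a bystander; origin mid-underside, z up.
- spice_jar: Spice jar with a red lid, 44 mm in diameter, 98 mm high, a bystander; origin mid-underside, z up.
Things that resemble listed ones, but are neither listed nor needed, are in the scene too. Leave any pink look-alike of the cartridge alone.

How it is judged:
By the outcome, as a careful person would: the job done as asked, in the order asked, and still so for the second after the job is handed in, with the robot touching nothing.
It also fails if it takes over 72 s, if anything falls off the work surface, if the arm or the gripper's body presses on something with over 40 N, if the wrist force passes 120 N, or if a joint passes its speed limit or range.

## Working session

There is one attempt and no reset: what is moved stays moved. The work goes in short steps, Python scripts to look and compute and a tool call to move; the robot and the scene stay as the last step left them, time stands still between calls to the robot, and variables do not carry over. Pictures are saved under pics/ and viewed, at most 10 in all, crops included, and the job is handed in when it is done.

Besides the shell and the picture viewer there is one more tool, called as name([rows], argument=value, ...), one row to a line, values as JSON. arm_command: Moves the arm, as the interface text tells. Shifts and turns lie within -1 to 1; 1 stands for 0.2 m of shift or pi rad of turn. Its arguments: {"type":"object","properties":{"increments":{"type":"array","items":{"type":"array","items":{"type":"number","minimum":-1,"maximum":1}}},"fingers":{"type":"number"},"force":{"type":"number"}},"required":["increments"]}

```bash
mkdir -p pics; cat > h.py <<'E'
from plant import *
import numpy as np, cv2
from scipy.spatial.transform import Rotation as R
def snap(n,f):
    c=read_camera(n); cv2.imwrite('pics/'+f,c['image'][:,:,::-1]); return c
def ray(c,u,v,z):
    T=np.array(c['T']); d=T[:3,:3]@np.array([(u-c['cx'])/c['fx'],(v-c['cy'])/c['fy'],1]); o=T[:3,3]
    return o+d*(z-o[2])/d[2]
def proj(c,p):
    T=np.array(c['T']); q=T[:3,:3].T@(np.array(p)-T[:3,3]); return np.array([c['fx']*q[0]/q[2]+c['cx'],c['fy']*q[1]/q[2]+c['cy']])
E
python3 - <<'E'
from h import *
import pickle
for n in ('top','side'):
    c=snap(n,n+'0.png'); pickle.dump(c,open(n+'.pkl','wb')); print(n,c['fx'],c['cx'],c['cy'],np.round(c['T'],3).tolist())
s=read_state(); print(s)
E
```

```text
top 401.0866870287814 309.7628867897732 201.10892278388775 [[0.013, -0.998, 0.065, 0.466], [-1.0, -0.012, 0.013, -0.208], [-0.012, -0.065, -0.998, 1.051], [0.0, 0.0, 0.0, 1.0]]
side 476.89964644451953 308.4361908909308 199.7848753235519 [[0.993, -0.064, 0.098, 0.42], [-0.117, -0.606, 0.787, -1.087], [0.009, -0.793, -0.61, 0.773], [0.0, 0.0, 0.0, 1.0]]
{'t': 0.1, 'q': array([ 1.10758780e+00,  1.31089132e-01,  1.48913324e+00, -2.48798129e-05,
        1.52296212e+00, -8.53689704e-02]), 'dq': array([ 4.37526061e-04, -1.84272641e-03,  1.89329567e-04,  2.66666456e-04,
        1.00909782e-03,  1.11155354e-05]), 'joint_torque': array([ 2.49956047e-04, -5.61340141e+01, -4.93096733e+01,  7.70209450e-02,
        2.90484040e-02,  9.12338578e-06]), 'tool_pos': array([0.2212298, 0.5575224, 0.4038104]), 'orientation': array([-5.89906302e-01, -3.08529585e+00,  2.41723539e-03]), 'force': array([-0.47969178, -0.2475406 ,  0.43199421]), 'wrist_torque': array([-0.01059765,  0.02965188,  0.02403297]), 'gripper_force': 0.0, 'opening': 0.09260160907274836}
```

View pics/top0.png

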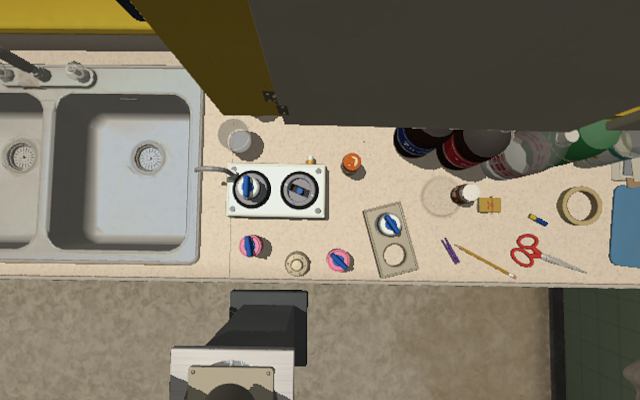

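View pics/side0.png

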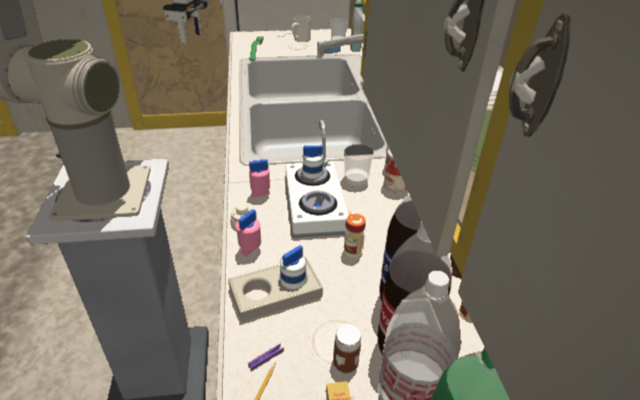

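Top view: the candidates are a white cartridge in the tray (390,224), the twin in the unit (248,187), and pink look-alikes at (251,245) and (340,260). I choose the white one in the tray. The empty socket is at (299,189), the timer at (297,263), the tumbler at (239,140) and the spice jar at (352,162). The side view shows the same layout, with a cupboard overhanging beyond the unit. Next, a close crop.

```bash
python3 - <<'E'
from h import *
import pickle
c=pickle.load(open('top.pkl','rb'));s=pickle.load(open('side.pkl','rb'))
a=c['image'][150:230,220:334]; b=c['image'][190:285,355:425]; d=s['image'][225:320,225:325]
f=lambda im,k:cv2.resize(im,None,fx=k,fy=k,interpolation=cv2.INTER_CUBIC)
W=np.zeros((590,800,3),np.uint8)
A=f(a,4);W[:320,:456]=A
B=f(b,4.8);W[:456,460:796]=B
D=f(d,2.7);W[325:325+256,:270]=D[:256]
cv2.imwrite('pics/crop1.png',W[:,:,::-1])
for n,u,v,z in [('grip',390,224,.1),('socket',299,189,.048),('twin',248,187,.13),('timer',297,263,.05),('pink2',340,260,.1),('jar',352,162,.098),('tumbler',239,140,.09),('cabL',250,115,.6),('cab',400,125,.6),('bottles',480,170,.2)]:
    print(n,np.round(ray(c,u,v,z),3))
E
```

```text
grip [ 0.477 -0.386  0.1  ]
socket [ 0.562 -0.168  0.048]
twin [ 0.558 -0.053  0.13 ]
timer [ 0.378 -0.165  0.05 ]
pink2 [ 0.391 -0.269  0.1  ]
jar [ 0.624 -0.296  0.098]
tumbler [ 0.676 -0.022  0.09 ]
cabL [ 0.594 -0.132  0.6  ]
cab [ 0.584 -0.304  0.6  ]
bottles [ 0.593 -0.558  0.2  ]
```

View pics/crop1.png

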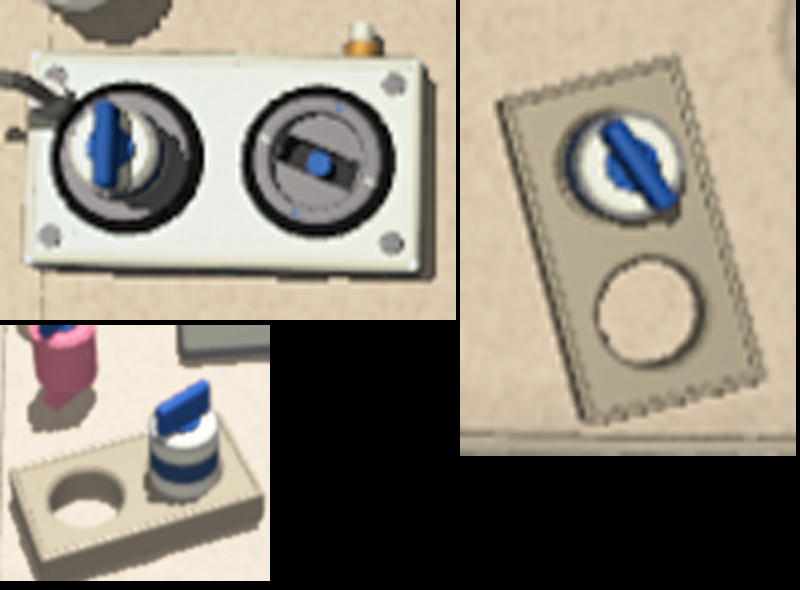

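```bash
python3 - <<'E'
from h import *
import pickle
c=pickle.load(open('top.pkl','rb'));s=pickle.load(open('side.pkl','rb'))
P=lambda x,y,z,bl=0:(ray(c,220+x/4,150+y/4,z) if bl==0 else ray(c,355+(x-460)/4.8,190+y/4.8,z))
def ang(a,b): d=b-a; return np.degrees(np.arctan2(d[1],d[0]))
a,b=P(612,128,.109,1),P(667,203,.109,1); print('bar',a,b,(a+b)/2,ang(a,b)%180,np.linalg.norm(a-b))
m=(a+b)/2; print('side proj of bar mid top',proj(s,m),'base',proj(s,[m[0],m[1],0]))
a,b=P(265,140,.062),P(370,183,.062); print('ticks',(a+b)/2,ang(a,b)%180,np.linalg.norm(a-b))
a,b=P(338,106,.062),P(294,212,.062); print('dots',(a+b)/2,ang(a,b)%180)
q=P(318.5,161.5,.062);print('collar',q,'side',proj(s,q))
a,b=P(56,75,.05),P(395,84,.05);d_,e=P(392,243,.05),P(49,236,.05)
print('unit screws centre',(a+b+d_+e)/4,ang(e,a),ang(d_,b),ang(b,a))
# cabinet corner candidates
for z in (.4,.5,.6,.7):
    for uv in ((277,120),(640,125)):
        w=ray(c,*uv,z); print(z,uv,np.round(w,3),'side',np.round(proj(s,w)))
# edge maps crop of side for cab and unit
cv2.imwrite('pics/crop2.png',cv2.resize(s['image'][140:300,220:420],None,fx=4,fy=3.7,interpolation=cv2.INTER_CUBIC)[:,:,::-1])
E
```

```text
bar [ 0.49367729 -0.37650287  0.109     ] [ 0.45750733 -0.40323381  0.109     ] [ 0.47559231 -0.38986834  0.109     ] 36.465781965232225 0.04497565488252735
side proj of bar mid top [291.9597524  249.57293938] base [292.5541313  286.54446341]
ticks [ 0.55746661 -0.16907177  0.062     ] 68.35605085753538 0.07041087446917699
dots [ 0.55906027 -0.16818753  0.062     ] 158.34348352836508
collar [ 0.55745744 -0.16973284  0.062     ] side [317.40144685 199.21036879]
unit screws centre [ 0.559282  -0.1091688  0.05     ] -1.0318807083847479 -0.420452111704669 89.10929215801673
0.4 (277, 120) [ 0.643 -0.144  0.4  ] side [360.  60.]
0.4 (640, 125) [ 0.64  -0.737  0.4  ] side [466. 263.]
0.5 (277, 120) [ 0.616 -0.153  0.5  ] side [351.  12.]
0.5 (640, 125) [ 0.613 -0.656  0.5  ] side [434. 148.]
0.6 (277, 120) [ 0.588 -0.163  0.6  ] side [341. -44.]
0.6 (640, 125) [ 0.587 -0.574  0.6  ] side [402.  32.]
0.7 (277, 120) [ 0.561 -0.173  0.7  ] side [ 328. -110.]
0.7 (640, 125) [ 0.56  -0.493  0.7  ] side [371. -83.]
```

View pics/crop2.png

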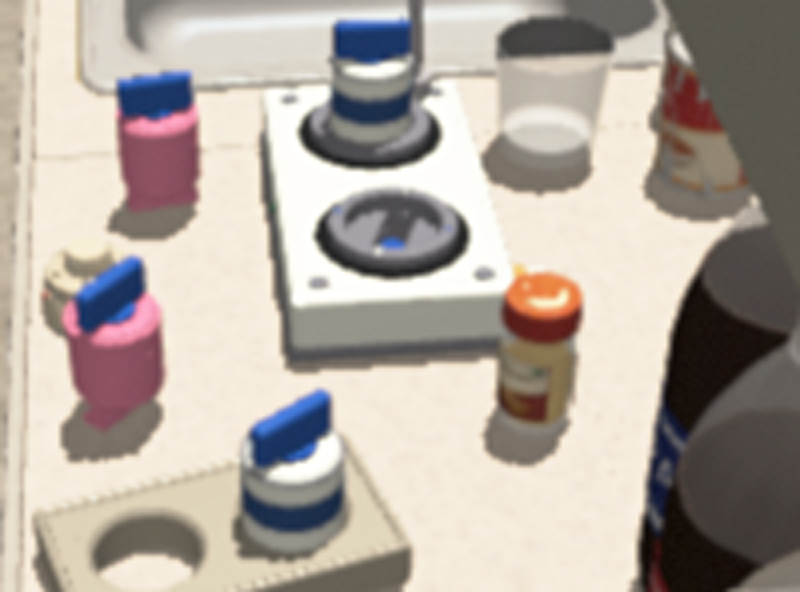

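Side crop: the white cartridge with the blue band stands in the tray (crop 290,480), which confirms the choice. The two pink ones stay where they are, and the empty socket's collar centre is at side pixel (318,202). The cupboard edge is the next thing to pin down.

```bash
python3 - <<'E'
from h import *
import pickle
from scipy.optimize import least_squares
c=pickle.load(open('top.pkl','rb'));s=pickle.load(open('side.pkl','rb'))
a=cv2.resize(s['image'][40:300,330:520],None,fx=2.2,fy=2.2,interpolation=cv2.INTER_CUBIC)
b=cv2.resize(c['image'][80:190,190:370],None,fx=2.1,fy=2.1,interpolation=cv2.INTER_CUBIC)
W=np.zeros((575,800,3),np.uint8);W[:a.shape[0],:a.shape[1]]=a;W[:b.shape[0],420:420+b.shape[1]]=b[:,:380]
cv2.imwrite('pics/crop3.png',W[:,:,::-1])
E
```

```text
(no output)
```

View pics/crop3.png

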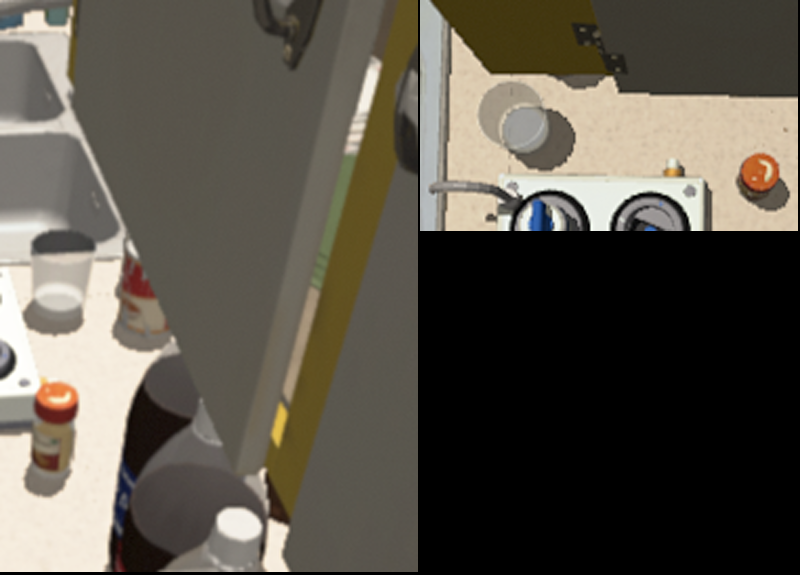

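Crop: the cupboard door's lower edge runs from side pixel (364,86) to (437,254). Its left corner is at top pixel (284,124).

```bash
python3 - <<'E'
from h import *
import pickle
c=pickle.load(open('top.pkl','rb'));s=pickle.load(open('side.pkl','rb'))
for z in (.30,.33,.36,.39):
    w=ray(c,284,124,z); e=ray(c,500,126,z);print(z,np.round(w,3),np.round(proj(s,w),1), np.round(e,3),np.round(proj(s,e),1))
E
```

```text
0.3 [ 0.662 -0.147  0.3  ] [365.3 104.3] [ 0.662 -0.556  0.3  ] [421.8 224.3]
0.33 [ 0.654 -0.15   0.33 ] [363.2  92.3] [ 0.654 -0.542  0.33 ] [417.  203.6]
0.36 [ 0.646 -0.152  0.36 ] [360.9  79.8] [ 0.647 -0.528  0.36 ] [412.2 182.4]
0.39 [ 0.639 -0.155  0.39 ] [358.5  66.7] [ 0.639 -0.514  0.39 ] [407.2 160.8]
```

```bash
cat >> h.py <<'E'
def yaw(s): M=R.from_rotvec(s['orientation']).as_matrix(); return np.degrees(np.arctan2(M[1,0],M[0,0]))
def plan(wps):
    s=read_state(); M=R.from_rotvec(s['orientation']); p=s['tool_pos']
    print('t',round(s['t'],2),'pos',np.round(p,4),'yaw',round(yaw(s),2),'F',np.round(s['force'],1),'op',round(s['opening'],4),'q',np.round(s['q'],2))
    for x,y,z,psi in wps:
        a=np.radians(psi); N=R.from_matrix(np.array([[np.cos(a),np.sin(a),0],[np.sin(a),-np.cos(a),0],[0,0,-1]]))
        d=M.inv().apply(np.array([x,y,z])-p)/.2; r=(M.inv()*N).as_rotvec()/np.pi
        print(np.round(np.r_[d,r],3).tolist()); M=N;p=np.array([x,y,z])
E
python3 - <<'E'
from h import *
plan([(.31,.39,.40,125),(.37,.20,.40,92),(.40,0.01,.40,65),(.43,-.18,.40,45),(.476,-.36,.40,36.5),(.476,-.391,.30,36.5)])
E
```

```text
t 0.1 pos [0.2212 0.5575 0.4038] yaw 158.35 F [-0.5 -0.2  0.4] op 0.0926 q [ 1.11  0.13  1.49 -0.    1.52 -0.09]
[-0.722, -0.615, 0.02, -0.001, 0.0, 0.185]
[-0.95, -0.299, 0.0, 0.0, 0.0, 0.183]
[-0.955, 0.117, 0.0, 0.0, 0.0, 0.15]
[-0.798, 0.537, 0.0, 0.0, 0.0, 0.111]
[-0.474, 0.799, 0.0, 0.0, 0.0, 0.047]
[-0.092, 0.125, 0.5, 0.0, 0.0, 0.0]
```

arm_command([
  [-0.144,-0.123,0,0,0,0.037],
  [-0.288,-0.246,0,0,0,0.074],
  [-0.432,-0.369,0,0,0,0.111],
  [-0.577,-0.492,0.01,0,0,0.148],
  [-0.722,-0.615,0.02,0,0,0.185],
], fingers=-1, force=40)

```text
t: 0.72
tool_pos: [0.3105, 0.3889, 0.4003]
orientation: [-1.454, -2.785, 0.001]
force: [0.2, 0.5, 0.0]
opening: 0.0932
gripper_force: 0.0
```

arm_command([
  [-0.19,-0.06,0,0,0,0.037],
  [-0.38,-0.12,0,0,0,0.074],
  [-0.57,-0.18,0,0,0,0.11],
  [-0.76,-0.24,0,0,0,0.147],
  [-0.95,-0.3,0,0,0,0.183],
])

```text
t: 1.35
tool_pos: [0.3702, 0.1988, 0.4004]
orientation: [-2.184, -2.258, 0.001]
force: [1.4, 0.8, -0.4]
opening: 0.0927
gripper_force: 0.0
```

arm_command([
  [-0.191,0.023,0,0,0,0.03],
  [-0.382,0.047,0,0,0,0.06],
  [-0.573,0.07,0,0,0,0.09],
  [-0.764,0.094,0,0,0,0.12],
  [-0.955,0.117,0,0,0,0.15],
])

```text
t: 1.98
tool_pos: [0.4004, 0.0089, 0.4005]
orientation: [-2.65, -1.686, 0.0]
force: [0.8, -0.9, 0.0]
opening: 0.0928
gripper_force: 0.0
```

arm_command([
  [-0.16,0.107,0,0,0,0.022],
  [-0.32,0.215,0,0,0,0.044],
  [-0.48,0.322,0,0,0,0.067],
  [-0.64,0.43,0,0,0,0.089],
  [-0.798,0.537,0,0,0,0.111],
])

```text
t: 2.6
tool_pos: [0.4307, -0.1811, 0.4004]
orientation: [-2.902, -1.202, 0.0]
force: [0.0, -0.3, 0.0]
opening: 0.0931
gripper_force: 0.0
```

arm_command([
  [-0.095,0.16,0,0,0,0.01],
  [-0.19,0.32,0,0,0,0.02],
  [-0.284,0.48,0,0,0,0.03],
  [-0.38,0.64,0,0,0,0.04],
  [-0.474,0.8,0,0,0,0.047],
])

```text
t: 3.22
tool_pos: [0.4775, -0.3611, 0.4002]
orientation: [-2.982, -0.987, 0.001]
force: [1.2, -0.3, -0.2]
opening: 0.0933
gripper_force: 0.0
```

```bash
python3 - <<'E'
from h import *
plan([(.476,-.391,.30,36.5),(.476,-.391,.27,36.5)])
E
```

```text
t 3.23 pos [ 0.4775 -0.3611  0.4002] yaw 36.62 F [ 1.2 -0.3 -0.2] op 0.0933 q [-0.73  0.13  1.5   0.    1.52  0.2 ]
[-0.095, 0.116, 0.501, -0.0, 0.0, 0.001]
[0.0, 0.0, 0.15, 0.0, 0.0, 0.0]
```

arm_command([
  [-0.02,0.023,0.1,0,0,0],
  [-0.04,0.046,0.2,0,0,0],
  [-0.06,0.07,0.3,0,0,0],
  [-0.08,0.093,0.4,0,0,0],
  [-0.095,0.116,0.5,0,0,0],
])

```text
t: 3.85
tool_pos: [0.4759, -0.3898, 0.2993]
orientation: [-2.982, -0.989, 0.0]
force: [0.4, -0.9, 0.8]
opening: 0.0932
gripper_force: 0.0
```

```bash
python3 - <<'E'
from h import *
s=snap('side','s2.png'); cv2.imwrite('pics/s2c.png',cv2.resize(s['image'][150:310,220:380],None,fx=3.7,fy=3.7,interpolation=cv2.INTER_CUBIC)[:,:,::-1])
plan([(.476,-.391,.27,36.5)])
st=read_state(); g=st['tool_pos']-[0,0,.186]
print(proj(s,g))
E
```

```text
t 3.9 pos [ 0.4752 -0.3897  0.2961] yaw 36.67 F [-1.7 -0.3 -2.7] op 0.0931 q [-0.77  0.24  1.56 -0.    1.34  0.16]
[-0.0, 0.008, 0.13, -0.001, 0.0, 0.001]
[291.73149696 249.15343578]
```

View pics/s2c.png

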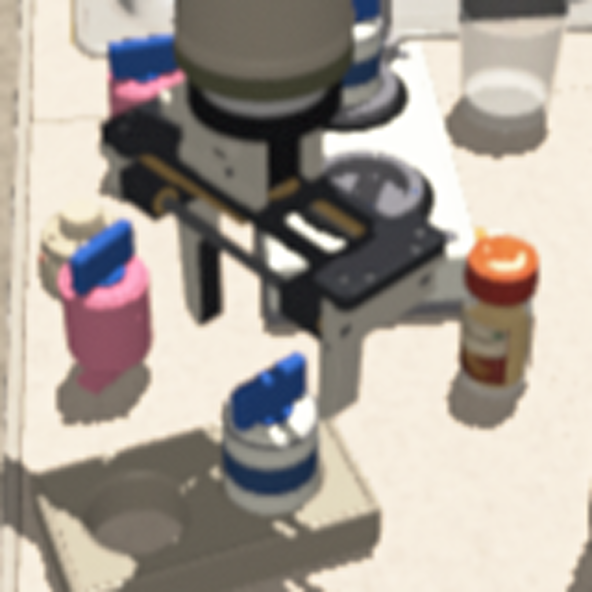

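The side crop shows open fingertips at (205,318) and (338,413), with the bar's top middle near (268,380). The bar looks about 3 px lower than predicted, so I'll fit it by colour mask in both initial views.

```bash
python3 - <<'E'
from h import *
import pickle
from scipy.optimize import minimize
c=pickle.load(open('top.pkl','rb'));s=pickle.load(open('side.pkl','rb'))
def mask(cam,win,grow=4):
    u0,u1,v0,v1=win; im=cam['image'][v0:v1,u0:u1].astype(int)
    m=((im[...,2]>im[...,0]*1.6+15)&(im[...,2]>70)).astype(np.uint8)
    return m
mt=mask(c,(370,410,205,245)); ms=mask(s,(275,310,240,275))
for m in (mt,ms): print('\n'.join(''.join('.#'[v] for v in r) for r in m)); print()
def bb(cam,x,y,a):
    pts=[proj(cam,[x+i*.025*np.cos(a)-j*.006*np.sin(a),y+i*.025*np.sin(a)+j*.006*np.cos(a),z]) for i in(-1,1) for j in(-1,1) for z in (.081,.109)]
    p=np.array(pts); return np.round(np.r_[p.min(0),p.max(0)],1)
for x,y in ((.476,-.390),(.476,-.395),(.476,-.400)):
    print(x,y,'top',bb(c,x,y,.637)-[370,205,370,205],'side',bb(s,x,y,.637)-[275,240,275,240])
E
```

```text
........................................
........................................
........................................
........................................
........................................
........................................
........................................
........................................
........................................
........................................
.................##.....................
...............#####....................
...............#####....................
.........#.....######...................
................#######.................
.................########...............
.................#########..............
................##########..............
................##.#######..............
................###.######..............
................##########..............
................####.######.............
.................####.#####.............
..................##########............
....................##.######...........
........................######..........
........................######....
[... 1296 characters left out ...]

.........###############...........
.........##############............
.........#############.............
.........#####...#.................
..........##.......................
...................................
...................................
...................................
...................................
...................................
...................................
...................................
...................................
............................#......

0.476 -0.39 top [12.   9.1 30.9 29.5] side [ 5.8  2.4 28.3 27.1]
0.476 -0.395 top [14.1  9.2 33.  29.5] side [ 5.9  4.  28.6 28.9]
0.476 -0.4 top [16.2  9.2 35.2 29.6] side [ 6.1  5.7 28.9 30.7]
```

```bash
python3 - <<'E'
from h import *
plan([(.475,-.393,.271,36.5)])
E
```

```text
t 3.9 pos [ 0.4752 -0.3897  0.2961] yaw 36.67 F [-1.7 -0.3 -2.7] op 0.0931 q [-0.77  0.24  1.56 -0.    1.34  0.16]
[-0.01, 0.013, 0.125, -0.001, 0.0, 0.001]
```

arm_command([
  [-0.01,0.013,0.03,0,0,0],
  [-0.01,0.013,0.06,0,0,0],
  [-0.01,0.013,0.09,0,0,0],
  [-0.01,0.013,0.12,0,0,0],
  [-0.01,0.013,0.13,0,0,0],
])

```text
t: 4.53
tool_pos: [0.4758, -0.393, 0.2743]
orientation: [-2.982, -0.988, 0.0]
force: [-0.1, -0.3, -0.4]
opening: 0.093
gripper_force: 0.0
```

arm_command([
  [0,0,0,0,0,0],
  [0,0,0,0,0,0],
  [0,0,0,0,0,0],
  [0,0,0,0,0,0],
  [0,0,0,0,0,0],
], fingers=0.5, force=10)

```text
t: 5.15
tool_pos: [0.476, -0.3932, 0.2748]
orientation: [2.982, 0.988, 0.0]
force: [0.3, 0.7, -0.7]
opening: 0.0476
gripper_force: 0.0
```

```bash
python3 - <<'E'
from h import *
plan([(.475,-.393,.271,36.5)]); print(read_state()['gripper_force'])
E
```

```text
t 5.15 pos [ 0.476  -0.3932  0.2748] yaw 36.67 F [ 0.3  0.7 -0.7] op 0.0476 q [-0.77  0.27  1.57  0.    1.3   0.16]
[-0.003, -0.004, 0.019, 0.0, -0.0, 0.001]
0.0
```

arm_command([
  [0,0,0.01,0,0,0],
  [0,0,0.018,0,0,0],
  [0,0,0.018,0,0,0],
  [0,0,0.018,0,0,0],
  [0,0,0.018,0,0,0],
], fingers=1, force=10)

```text
t: 5.78
tool_pos: [0.4759, -0.3931, 0.271]
orientation: [-2.982, -0.988, 0.0]
force: [0.3, -0.7, -1.8]
opening: 0.0112
gripper_force: 10.0
```

arm_command([
  [0,0,0,0,0,0],
  [0,0,0,0,0,0],
  [0,0,0,0,0,0],
  [0,0,0,0,0,0],
  [0,0,0,0,0,0],
], fingers=1, force=40)

```text
t: 6.4
tool_pos: [0.4759, -0.3931, 0.271]
orientation: [-2.982, -0.988, 0.0]
force: [-0.5, 0.6, -1.8]
opening: 0.0116
gripper_force: 40.0
```

```bash
python3 - <<'E'
from h import *
plan([(.475,-.393,.271,36.5)]); print(read_state()['gripper_force'],read_state()['wrist_torque'])
E
```

```text
t 6.4 pos [ 0.4759 -0.3931  0.271 ] yaw 36.67 F [-0.5  0.6 -1.8] op 0.0116 q [-0.77  0.27  1.57 -0.    1.29  0.16]
[-0.003, -0.003, 0.0, -0.0, 0.0, 0.001]
39.99926269054413 [-0.07261102  0.11220957  0.07330771]
```

```bash
python3 - <<'E'
from h import *
import pickle
c=pickle.load(open('top.pkl','rb'))
im=c['image'][165:215,272:327]; k=8
g=cv2.resize(cv2.cvtColor(im,cv2.COLOR_RGB2GRAY),None,fx=k,fy=k,interpolation=cv2.INTER_CUBIC)
m=(g<130).astype(np.uint8)
cs,_=cv2.findContours(m,cv2.RETR_CCOMP,cv2.CHAIN_APPROX_NONE)
for q in sorted(cs,key=cv2.contourArea)[-4:]:
    e=cv2.fitEllipse(q); u=272+(e[0][0]+.5)/k-.5; v=165+(e[0][1]+.5)/k-.5
    for z in (.062,): print(cv2.contourArea(q)/64,np.round((u,v),2),np.round(np.array(e[1])/k,2),np.round(ray(c,u,v,z),4))
plan([(.476,-.393,.341,36.5),(.515,-.285,.341,28),(.556,-.172,.341,28)])
E
```

```text
87.1484375 [325.13 238.87] [  2.24 175.78] [ 0.4386 -0.2341  0.062 ]
262.5859375 [298.27 188.75] [22.17 23.55] [ 0.5615 -0.1663  0.062 ]
744.78125 [298.63 189.55] [30.68 30.9 ] [ 0.5595 -0.1672  0.062 ]
1149.1796875 [299.14 190.03] [38.07 38.44] [ 0.5583 -0.1685  0.062 ]
t 6.4 pos [ 0.4759 -0.3931  0.271 ] yaw 36.67 F [-0.5  0.6 -1.8] op 0.0116 q [-0.77  0.27  1.57 -0.    1.29  0.16]
[0.001, -0.0, -0.35, -0.0, 0.0, 0.001]
[0.478, -0.318, 0.0, 0.0, 0.0, 0.047]
[0.446, -0.403, 0.0, 0.0, 0.0, 0.0]
```

arm_command([
  [0,0,-0.05,0,0,0],
  [0,0,-0.12,0,0,0],
  [0,0,-0.2,0,0,0],
  [0,0,-0.28,0,0,0],
  [0,0,-0.35,0,0,0],
])

```text
t: 7.02
tool_pos: [0.4761, -0.3933, 0.3429]
orientation: [2.981, 0.988, 0.001]
force: [-0.3, -0.3, -2.4]
opening: 0.012
gripper_force: 40.0
```

arm_command([
  [0.08,-0.05,0,0,0,0.01],
  [0.18,-0.12,0,0,0,0.02],
  [0.28,-0.19,0,0,0,0.03],
  [0.38,-0.25,0,0,0,0.04],
  [0.478,-0.318,0,0,0,0.047],
])

```text
t: 7.65
tool_pos: [0.5149, -0.2844, 0.3418]
orientation: [3.047, 0.764, 0.001]
force: [-0.2, -0.5, -2.7]
opening: 0.0118
gripper_force: 40.0
```

```bash
python3 - <<'E'
from h import *
plan([(.559,-.168,.341,28)])
E
```

```text
t 7.65 pos [ 0.5149 -0.2844  0.3418] yaw 28.16 F [-0.2 -0.5 -2.7] op 0.0118 q [-0.59  0.14  1.6   0.    1.41  0.49]
[0.469, -0.409, 0.004, 0.0, -0.0, 0.001]
```

arm_command([
  [0.09,-0.08,0,0,0,0],
  [0.19,-0.165,0,0,0,0],
  [0.29,-0.25,0,0,0,0],
  [0.38,-0.33,0,0,0,0],
  [0.469,-0.409,0,0,0,0],
])

```text
t: 8.28
tool_pos: [0.5589, -0.1679, 0.3418]
orientation: [3.047, 0.766, 0.001]
force: [-0.1, -0.7, -2.2]
opening: 0.0117
gripper_force: 40.0
```

arm_command([
  [0,0,0,0,0,0],
  [0,0,0,0,0,0],
  [0,0,0,0,0,0],
  [0,0,0,0,0,0],
  [0,0,0,0,0,0],
])

```text
t: 8.9
tool_pos: [0.5585, -0.169, 0.3411]
orientation: [-3.047, -0.765, 0.0]
force: [0.5, 0.1, -1.9]
opening: 0.0119
gripper_force: 40.0
```

```bash
python3 - <<'E'
from h import *
s=snap('side','s3.png'); cv2.imwrite('pics/s3c.png',cv2.resize(s['image'][110:250,270:390],None,fx=4.2,fy=4.2,interpolation=cv2.INTER_CUBIC)[:,:,::-1])
plan([(.559,-.168,.324,28),(.559,-.168,.324,56)]); st=read_state(); print('tq',np.round(st['joint_torque'],1),np.round(st['wrist_torque'],2))
b=st['tool_pos'];print('foot',proj(s,b-[0,0,.271]),'midband',proj(s,b-[0,0,.22]),'collar',proj(s,[.559,-.168,.062]))
E
```

```text
t 8.95 pos [ 0.5585 -0.1689  0.3411] yaw 28.19 F [ 0.5  0.1 -2.1] op 0.0117 q [-0.38  0.12  1.61  0.    1.41  0.7 ]
[0.004, -0.003, 0.086, -0.0, 0.0, 0.001]
[0.0, 0.0, 0.0, 0.0, 0.0, -0.156]
tq [ -0.1 -55.9 -49.3   0.1  -0.   -0. ] [-0.05  0.12 -0.01]
foot [317.85705984 196.34531559] midband [318.31616999 179.2363136 ] collar [317.93159316 198.74249855]
```

View pics/s3c.png

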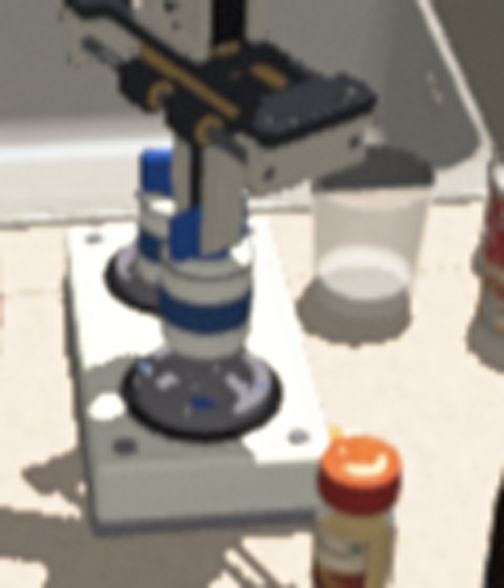

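Side crop: the cartridge hangs upright over the socket with the band centre at about column 206, and the collar centre is at about 201. I'll check that offset numerically.

```bash
python3 - <<'E'
from h import *
im=cv2.imread('pics/s3.png').astype(int)
def prof(v,a,b): print(v,a,' '.join('%d/%d'%(im[v,u,0],im[v,u,2]) for u in range(a,b)))
for v in (182,184,186): prof(v,304,334)
for v in (199,202,205): 
    g=im[v].mean(1); print(v,'L',np.round(g[295:306]).tolist(),'R',np.round(g[330:342]).tolist())
s=read_camera('side'); 
for z in (.115,.12): print(proj(s,[.5585,-.169,z]))
for z in (.05,.062): print(z,proj(s,[.559,-.168,z]),proj(s,[.559-.040,-.168,z]),proj(s,[.559+.040,-.168,z]))
print(read_state()['t'])
E
```

```text
182 304 53/51 57/56 65/62 65/52 67/32 71/27 71/26 74/32 77/40 81/48 88/61 96/78 100/87 104/97 106/101 106/100 106/100 104/97 99/84 92/70 89/63 81/49 76/36 72/29 72/33 112/99 208/217 252/255 252/255 251/254
184 304 124/136 102/111 77/83 62/59 67/39 70/28 73/27 74/27 77/30 76/28 76/27 77/30 77/29 78/29 78/28 76/26 78/28 78/30 77/28 75/26 76/29 74/27 73/28 70/25 74/40 132/129 229/238 252/255 252/254 251/254
186 304 253/255 249/255 241/252 204/225 134/142 93/83 81/54 75/35 76/30 75/27 77/28 77/28 78/31 78/29 78/30 78/31 76/29 76/29 78/29 75/27 76/30 74/27 73/28 77/44 93/83 159/171 240/251 252/255 252/254 251/254
199 L [139.0, 140.0, 140.0, 128.0, 88.0, 42.0, 41.0, 72.0, 78.0, 92.0, 105.0] R [118.0, 159.0, 168.0, 154.0, 101.0, 94.0, 190.0, 253.0, 254.0, 253.0, 253.0, 252.0]
202 L [139.0, 139.0, 129.0, 91.0, 48.0, 34.0, 43.0, 68.0, 75.0, 75.0, 76.0] R [149.0, 162.0, 159.0, 142.0, 86.0, 43.0, 68.0, 181.0, 254.0, 254.0, 253.0, 253.0]
205 L [254.0, 254.0, 254.0, 224.0, 120.0, 50.0, 39.0, 49.0, 66.0, 74.0, 76.0] R [160.0, 140.0, 106.0, 71.0, 46.0, 42.0, 82.0, 193.0, 254.0, 254.0, 253.0, 253.0]
[318.25707593 181.35537765]
[318.30313712 179.63865743]
0.05 [317.82715531 202.60227463] [301.71178031 203.65317791] [333.83502055 201.55838219]
0.062 [317.93159316 198.74249855] [301.71544929 199.78695354] [334.03888075 197.70505482]
9.0
```

arm_command([
  [0.004,-0.003,0.02,0,0,0],
  [0.004,-0.003,0.04,0,0,0],
  [0.004,-0.003,0.06,0,0,0],
  [0.004,-0.003,0.08,0,0,0],
  [0.004,-0.003,0.086,0,0,0],
])

```text
t: 9.62
tool_pos: [0.5589, -0.1677, 0.3234]
orientation: [-3.046, -0.766, 0.001]
force: [-0.3, 0.5, -2.8]
opening: 0.0117
gripper_force: 40.0
```

arm_command([
  [0,0,0,0,0,-0.03],
  [0,0,0,0,0,-0.06],
  [0,0,0,0,0,-0.09],
  [0,0,0,0,0,-0.12],
  [0,0,0,0,0,-0.155],
])

```text
t: 10.25
tool_pos: [0.5591, -0.1677, 0.324]
orientation: [2.77, 1.482, 0.0]
force: [-0.7, -0.1, -2.4]
opening: 0.0116
gripper_force: 40.0
```

arm_command([
  [0,0,0.005,0,0,0],
  [0,0,0.01,0,0,0],
  [0,0,0.01,0,0,0],
  [0,0,0.01,0,0,0],
  [0,0,0.01,0,0,0],
])

```text
t: 10.88
tool_pos: [0.559, -0.1677, 0.322]
orientation: [2.773, 1.477, 0.0]
force: [-0.7, -0.5, -2.0]
opening: 0.0118
gripper_force: 40.0
```

```bash
python3 - <<'E'
from h import *
plan([(.559,-.168,.319,56)]); st=read_state(); print('tq',np.round(st['joint_torque'],1),np.round(st['wrist_torque'],2))
E
```

```text
t 10.88 pos [ 0.559  -0.1677  0.322 ] yaw 56.1 F [-0.7 -0.5 -2. ] op 0.0118 q [-0.38  0.14  1.63 -0.    1.37  0.21]
[-0.001, 0.001, 0.015, 0.0, 0.0, 0.001]
tq [  0.  -56.1 -48.7   0.1  -0.    0. ] [-0.11  0.13 -0.05]
```

arm_command([
  [0,0,0.004,0,0,0],
  [0,0,0.008,0,0,0],
  [0,0,0.01,0,0,0],
  [0,0,0.012,0,0,0],
  [0,0,0.0125,0,0,0],
])

```text
t: 11.5
tool_pos: [0.559, -0.1677, 0.3194]
orientation: [-2.772, -1.478, 0.0]
force: [-0.0, 0.1, -2.8]
opening: 0.0115
gripper_force: 40.0
```

arm_command([
  [0,0,0.001,0,0,0],
  [0,0,0.002,0,0,0],
  [0,0,0.0025,0,0,0],
  [0,0,0.0025,0,0,0],
  [0,0,0.0025,0,0,0],
])

```text
t: 12.12
tool_pos: [0.559, -0.1677, 0.3189]
orientation: [2.772, 1.478, -0.0]
force: [-0.1, 0.6, -2.1]
opening: 0.0114
gripper_force: 40.0
```

arm_command([
  [0,0,0.001,0,0,0],
  [0,0,0.002,0,0,0],
  [0,0,0.003,0,0,0],
  [0,0,0.003,0,0,0],
  [0,0,0.003,0,0,0],
])

```text
t: 12.75
tool_pos: [0.5591, -0.1677, 0.3185]
orientation: [2.772, 1.478, 0.0]
force: [0.1, 1.2, 0.6]
opening: 0.0118
gripper_force: 40.0
```

arm_command([
  [0,0,0,0,0,-0.006],
  [0,0,0,0,0,-0.012],
  [0,0,0,0,0,-0.018],
  [0,0,0,0,0,-0.024],
  [0,0,0,0,0,-0.03],
])

```text
t: 13.38
tool_pos: [0.5589, -0.1677, 0.318]
orientation: [-2.698, -1.608, 0.001]
force: [-0.2, -0.4, -2.6]
opening: 0.0119
gripper_force: 40.0
```

arm_command([
  [0,0,0,0,0,-0.005],
  [0,0,0,0,0,-0.01],
  [0,0,0,0,0,-0.015],
  [0,0,0,0,0,-0.02],
  [0,0,0,0,0,-0.02],
])

```text
t: 14.0
tool_pos: [0.559, -0.1677, 0.3184]
orientation: [2.648, 1.691, -0.0]
force: [-0.0, 0.3, -2.9]
opening: 0.0115
gripper_force: 40.0
```

arm_command([
  [0,0,0,0,0,-0.005],
  [0,0,0,0,0,-0.01],
  [0,0,0,0,0,-0.015],
  [0,0,0,0,0,-0.018],
  [0,0,0,0,0,-0.018],
])

```text
t: 14.62
tool_pos: [0.559, -0.1677, 0.3183]
orientation: [-2.599, -1.765, 0.0]
force: [-0.0, -0.1, -1.8]
opening: 0.0119
gripper_force: 40.0
```

```bash
python3 - <<'E'
from h import *
plan([(.559,-.168,.318,68.4)]); st=read_state(); print('tq',np.round(st['joint_torque'],1),np.round(st['wrist_torque'],2))
E
```

```text
t 14.62 pos [ 0.559  -0.1677  0.3183] yaw 68.36 F [-0.  -0.1 -1.8] op 0.0119 q [-0.38  0.14  1.63 -0.    1.36 -0.  ]
[-0.001, 0.0, 0.002, -0.0, 0.0, -0.0]
tq [ -0.  -56.2 -48.6   0.1   0.   -0.1] [-0.05  0.08  0.02]
```

arm_command([
  [0,0,0.001,0,0,0],
  [0,0,0.002,0,0,0],
  [0,0,0.003,0,0,0],
  [0,0,0.004,0,0,0],
  [0,0,0.005,0,0,0],
])

```text
t: 15.25
tool_pos: [0.559, -0.1677, 0.3173]
orientation: [-2.599, -1.765, 0.0]
force: [-0.5, -0.5, -2.7]
opening: 0.0116
gripper_force: 40.0
```

arm_command([
  [0,0,0.001,0,0,0],
  [0,0,0.002,0,0,0],
  [0,0,0.003,0,0,0],
  [0,0,0.004,0,0,0],
  [0,0,0.005,0,0,0],
])

```text
t: 15.88
tool_pos: [0.5591, -0.1678, 0.3164]
orientation: [2.599, 1.765, -0.0]
force: [-0.9, -0.3, -2.5]
opening: 0.0118
gripper_force: 40.0
```

arm_command([
  [0,0,0.003,0,0,0],
  [0,0,0.006,0,0,0],
  [0,0,0.009,0,0,0],
  [0,0,0.012,0,0,0],
  [0,0,0.015,0,0,0],
])

```text
t: 16.5
tool_pos: [0.559, -0.1678, 0.3133]
orientation: [2.599, 1.765, 0.0]
force: [-1.2, -0.6, -2.5]
opening: 0.0116
gripper_force: 40.0
```

arm_command([
  [0,0,0.003,0,0,0],
  [0,0,0.006,0,0,0],
  [0,0,0.009,0,0,0],
  [0,0,0.012,0,0,0],
  [0,0,0.015,0,0,0],
])

```text
t: 17.12
tool_pos: [0.5592, -0.1678, 0.3108]
orientation: [2.599, 1.765, 0.001]
force: [-0.4, 0.4, 2.7]
opening: 0.0115
gripper_force: 40.0
```

arm_command([
  [0,0,0.003,0,0,0],
  [0,0,0.006,0,0,0],
  [0,0,0.009,0,0,0],
  [0,0,0.012,0,0,0],
  [0,0,0.015,0,0,0],
])

```text
t: 17.75
tool_pos: [0.5592, -0.1678, 0.3076]
orientation: [2.599, 1.765, 0.001]
force: [-1.1, 0.2, 3.7]
opening: 0.0115
gripper_force: 40.0
```

arm_command([
  [0,0,0.004,0,0,0],
  [0,0,0.008,0,0,0],
  [0,0,0.012,0,0,0],
  [0,0,0.016,0,0,0],
  [0,0,0.02,0,0,0],
])

```text
t: 18.38
tool_pos: [0.5592, -0.1678, 0.3036]
orientation: [2.599, 1.765, 0.001]
force: [-0.3, 0.4, 5.7]
opening: 0.0113
gripper_force: 40.0
```

arm_command([
  [0,0,0.003,0,0,0],
  [0,0,0.006,0,0,0],
  [0,0,0.009,0,0,0],
  [0,0,0.012,0,0,0],
  [0,0,0.015,0,0,0],
])

```text
t: 19.0
tool_pos: [0.5593, -0.1678, 0.3009]
orientation: [2.598, 1.764, 0.001]
force: [-0.5, 0.5, 7.8]
opening: 0.0115
gripper_force: 40.0
```

arm_command([
  [0,0,0.002,0,0,0],
  [0,0,0.004,0,0,0],
  [0,0,0.006,0,0,0],
  [0,0,0.006,0,0,0],
  [0,0,0.006,0,0,0],
])

```text
t: 19.62
tool_pos: [0.5593, -0.1678, 0.2998]
orientation: [2.598, 1.764, 0.001]
force: [-1.3, 0.3, 7.2]
opening: 0.0118
gripper_force: 40.0
```

arm_command([
  [0,0,0.002,0,0,0],
  [0,0,0.004,0,0,0],
  [0,0,0.006,0,0,0],
  [0,0,0.007,0,0,0],
  [0,0,0.007,0,0,0],
])

```text
t: 20.25
tool_pos: [0.5594, -0.1678, 0.2986]
orientation: [2.598, 1.764, 0.001]
force: [-0.8, 0.4, 8.2]
opening: 0.0117
gripper_force: 40.0
```

arm_command([
  [0,0,0.001,0,0,0],
  [0,0,0.002,0,0,0],
  [0,0,0.003,0,0,0],
  [0,0,0.003,0,0,0],
  [0,0,0.003,0,0,0],
])

```text
t: 20.88
tool_pos: [0.5594, -0.1679, 0.2981]
orientation: [2.598, 1.764, 0.002]
force: [0.2, 0.0, 8.9]
opening: 0.012
gripper_force: 40.0
```

arm_command([
  [0,0,0.001,0,0,0],
  [0,0,0.002,0,0,0],
  [0,0,0.003,0,0,0],
  [0,0,0.003,0,0,0],
  [0,0,0.003,0,0,0],
])

```text
t: 21.5
tool_pos: [0.5595, -0.1679, 0.2978]
orientation: [2.598, 1.764, 0.002]
force: [-0.8, -0.7, 10.6]
opening: 0.0118
gripper_force: 40.0
```

arm_command([
  [0,0,0.001,0,0,0],
  [0,0,0.002,0,0,0],
  [0,0,0.002,0,0,0],
  [0,0,0.002,0,0,0],
  [0,0,0.002,0,0,0],
])

```text
t: 22.12
tool_pos: [0.5596, -0.1679, 0.2978]
orientation: [2.597, 1.764, 0.002]
force: [-0.7, 0.7, 12.3]
opening: 0.0116
gripper_force: 40.0
```

arm_command([
  [0,0,-0.002,0,0,0],
  [0,0,-0.005,0,0,0],
  [0,0,-0.007,0,0,0.01],
  [0,0,-0.007,0,0,0.02],
  [0,0,-0.007,0,0,0.03],
])

```text
t: 22.75
tool_pos: [0.5596, -0.1679, 0.2987]
orientation: [2.679, 1.638, 0.002]
force: [0.6, 0.3, 8.7]
opening: 0.0114
gripper_force: 40.0
```

arm_command([
  [0,0,0,0,0,0.015],
  [0,0,0,0,0,0.03],
  [0,0,0,0,0,0.045],
  [0,0,0,0,0,0.06],
  [0,0,0,0,0,0.075],
])

```text
t: 23.38
tool_pos: [0.5596, -0.168, 0.2987]
orientation: [2.853, 1.311, 0.003]
force: [0.5, -0.6, 8.7]
opening: 0.0115
gripper_force: 40.0
```

```bash
python3 - <<'E'
from h import *
plan([]); st=read_state(); print(np.round(st['wrist_torque'],2))
E
```

```text
t 23.38 pos [ 0.5596 -0.168   0.2987] yaw 49.36 F [ 0.5 -0.6  8.7] op 0.0115 q [-0.38  0.16  1.65 -0.    1.33  0.33]
[-0.11  0.06  0.02]
```

arm_command([
  [0,0,0,0,0,0.034],
  [0,0,0,0,0,0.068],
  [0,0,0,0,0,0.102],
  [0,0,0,0,0,0.136],
  [0,0,0,0,0,0.17],
])

```text
t: 24.0
tool_pos: [0.5596, -0.168, 0.2986]
orientation: [3.099, 0.509, 0.003]
force: [0.9, -1.2, 7.0]
opening: 0.0117
gripper_force: 40.0
```

arm_command([
  [0,0,0,0,0,0.034],
  [0,0,0,0,0,0.068],
  [0,0,0,0,0,0.102],
  [0,0,0,0,0,0.136],
  [0,0,0,0,0,0.16],
])

```text
t: 24.62
tool_pos: [0.5596, -0.1679, 0.2986]
orientation: [3.129, -0.277, 0.004]
force: [0.7, 0.7, 9.2]
opening: 0.0118
gripper_force: 40.0
```

arm_command([
  [0,0,0,0,0,0.01],
  [0,0,0,0,0,0.02],
  [0,0,0,0,0,0.03],
  [0,0,0,0,0,0.03],
  [0,0,0,0,0,0.03],
])

```text
t: 25.25
tool_pos: [0.5595, -0.1679, 0.2986]
orientation: [3.113, -0.419, 0.004]
force: [0.3, -1.0, 8.1]
opening: 0.0116
gripper_force: 40.0
```

```bash
python3 - <<'E'
from h import *
plan([]); st=read_state(); print(np.round(st['wrist_torque'],2))
E
```

```text
t 25.25 pos [ 0.5595 -0.1679  0.2986] yaw -15.35 F [ 0.3 -1.   8.1] op 0.0116 q [-0.38  0.16  1.65 -0.    1.33  1.46]
[-0.06  0.15  0.03]
```

arm_command([
  [0,0,0,0,0,0.005],
  [0,0,0,0,0,0.01],
  [0,0,0,0,0,0.015],
  [0,0,0,0,0,0.02],
  [0,0,0,0,0,0.02],
])

```text
t: 25.88
tool_pos: [0.5595, -0.1679, 0.2986]
orientation: [3.098, -0.517, 0.003]
force: [1.1, 0.4, 8.3]
opening: 0.0115
gripper_force: 40.0
```

```bash
python3 - <<'E'
from h import *
plan([]); st=read_state(); print(np.round(st['wrist_torque'],2))
E
```

```text
t 25.88 pos [ 0.5595 -0.1679  0.2986] yaw -18.96 F [1.1 0.4 8.3] op 0.0115 q [-0.38  0.16  1.65 -0.    1.33  1.52]
[-0.04  0.14 -0.03]
```

arm_command([
  [0,0,0,0,0,0.003],
  [0,0,0,0,0,0.006],
  [0,0,0,0,0,0.008],
  [0,0,0,0,0,0.008],
  [0,0,0,0,0,0.008],
])

```text
t: 26.5
tool_pos: [0.5595, -0.1679, 0.2986]
orientation: [3.092, -0.556, 0.003]
force: [-0.7, 0.3, 8.0]
opening: 0.0117
gripper_force: 40.0
```

```bash
python3 - <<'E'
from h import *
plan([]); st=read_state(); print(np.round(st['wrist_torque'],2))
E
```

```text
t 26.5 pos [ 0.5595 -0.1679  0.2986] yaw -20.38 F [-0.7  0.3  8. ] op 0.0117 q [-0.38  0.16  1.65 -0.    1.33  1.55]
[0.05 0.06 0.05]
```

arm_command([
  [0,0,0,0,0,0.002],
  [0,0,0,0,0,0.004],
  [0,0,0,0,0,0.006],
  [0,0,0,0,0,0.006],
  [0,0,0,0,0,0.006],
])

```text
t: 27.12
tool_pos: [0.5595, -0.1679, 0.2986]
orientation: [3.086, -0.585, 0.003]
force: [0.6, -0.0, 8.2]
opening: 0.0115
gripper_force: 40.0
```

```bash
python3 - <<'E'
from h import *
plan([]); st=read_state(); print(np.round(st['wrist_torque'],2))
E
```

```text
t 27.12 pos [ 0.5595 -0.1679  0.2986] yaw -21.46 F [ 0.6 -0.   8.2] op 0.0115 q [-0.38  0.16  1.65  0.    1.33  1.57]
[-0.01  0.1   0.11]
```

arm_command([
  [0,0,0,0,0,0.002],
  [0,0,0,0,0,0.004],
  [0,0,0,0,0,0.006],
  [0,0,0,0,0,0.006],
  [0,0,0,0,0,0.006],
])

```text
t: 27.75
tool_pos: [0.5595, -0.1679, 0.2986]
orientation: [3.081, -0.614, 0.003]
force: [-0.7, 0.7, 8.0]
opening: 0.0119
gripper_force: 40.0
```

```bash
python3 - <<'E'
from h import *
plan([]); st=read_state(); print(np.round(st['wrist_torque'],2))
E
```

```text
t 27.75 pos [ 0.5595 -0.1679  0.2986] yaw -22.54 F [-0.7  0.7  8. ] op 0.0119 q [-0.38  0.16  1.65 -0.    1.33  1.58]
[0.02 0.17 0.09]
```

arm_command([
  [0,0,0,0,0,0.002],
  [0,0,0,0,0,0.004],
  [0,0,0,0,0,0.006],
  [0,0,0,0,0,0.006],
  [0,0,0,0,0,0.006],
])

```text
t: 28.38
tool_pos: [0.5595, -0.168, 0.2986]
orientation: [3.075, -0.643, 0.003]
force: [-1.6, -0.9, 8.5]
opening: 0.0118
gripper_force: 40.0
```

```bash
python3 - <<'E'
from h import *
plan([]); st=read_state(); print(np.round(st['wrist_torque'],2),st['joint_torque'][5])
E
```

```text
t 28.38 pos [ 0.5595 -0.168   0.2986] yaw -23.62 F [-1.6 -0.9  8.5] op 0.0118 q [-0.38  0.16  1.65 -0.    1.33  1.6 ]
[-0.09  0.23  0.18] 0.11662133736535907
```

arm_command([
  [0,0,0,0,0,0.002],
  [0,0,0,0,0,0.004],
  [0,0,0,0,0,0.006],
  [0,0,0,0,0,0.006],
  [0,0,0,0,0,0.006],
])

```text
t: 29.0
tool_pos: [0.5594, -0.168, 0.2986]
orientation: [3.068, -0.672, 0.003]
force: [0.2, -1.1, 8.6]
opening: 0.0117
gripper_force: 40.0
```

```bash
python3 - <<'E'
from h import *
plan([]); st=read_state(); print(np.round(st['wrist_torque'],2),st['joint_torque'][5])
E
```

```text
t 29.0 pos [ 0.5594 -0.168   0.2986] yaw -24.7 F [ 0.2 -1.1  8.6] op 0.0117 q [-0.38  0.16  1.65 -0.    1.33  1.62]
[-0.15  0.34  0.11] 0.13316547498106956
```

arm_command([
  [0,0,0,0,0,0.003],
  [0,0,0,0,0,0.006],
  [0,0,0,0,0,0.008],
  [0,0,0,0,0,0.008],
  [0,0,0,0,0,0.008],
])

```text
t: 29.62
tool_pos: [0.5594, -0.168, 0.2986]
orientation: [3.06, -0.71, 0.003]
force: [-0.6, -0.1, 8.9]
opening: 0.0114
gripper_force: 40.1
```

```bash
python3 - <<'E'
from h import *
import time
plan([]); st=read_state(); print(np.round(st['wrist_torque'],2),st['joint_torque'][5])
s=snap('side','s4.png');st=read_state(); print(np.round(st['wrist_torque'],2),st['joint_torque'][5])
cv2.imwrite('pics/s4c.png',cv2.resize(s['image'][130:230,270:370],None,fx=5.5,fy=5.5,interpolation=cv2.INTER_CUBIC)[:,:,::-1])
E
```

```text
t 29.62 pos [ 0.5594 -0.168   0.2986] yaw -26.13 F [-0.6 -0.1  8.9] op 0.0114 q [-0.38  0.16  1.65 -0.    1.33  1.65]
[-0.13  0.37  0.32] 0.2928748168051243
[-0.13  0.32  0.26] 0.29134394600987434
```

View pics/s4c.png

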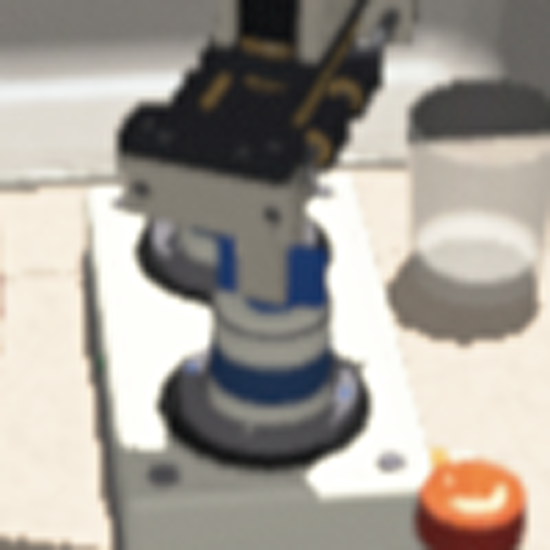

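The crop shows the cartridge deep in the socket with its bar turned toward the blue dots (about 190,365 and 345,390). The twist rises sharply, so this is the stop. I'll ease the twist a little and let it rise.

arm_command([
  [0,0,0,0,0,-0.004],
  [0,0,0,0,0,-0.006],
  [0,0,-0.003,0,0,-0.006],
  [0,0,-0.006,0,0,-0.006],
  [0,0,-0.01,0,0,-0.006],
])

```text
t: 30.3
tool_pos: [0.5594, -0.168, 0.3002]
orientation: [3.066, -0.682, 0.002]
force: [-0.1, -0.2, 6.3]
opening: 0.0119
gripper_force: 40.0
```

arm_command([
  [0,0,-0.002,0,0,0],
  [0,0,-0.004,0,0,0],
  [0,0,-0.006,0,0,0],
  [0,0,-0.008,0,0,0],
  [0,0,-0.01,0,0,0],
])

```text
t: 30.92
tool_pos: [0.5593, -0.1679, 0.302]
orientation: [3.066, -0.682, 0.002]
force: [0.3, -0.8, 5.4]
opening: 0.0116
gripper_force: 40.0
```

```bash
python3 - <<'E'
from h import *
plan([]); st=read_state(); print(np.round(st['wrist_torque'],2),st['joint_torque'][5])
E
```

```text
t 30.93 pos [ 0.5593 -0.1679  0.302 ] yaw -25.07 F [ 0.3 -0.8  5.4] op 0.0116 q [-0.38  0.16  1.65 -0.    1.33  1.63]
[-0.15  0.02  0.02] 0.05898324307054281
```

arm_command([
  [0,0,-0.002,0,0,0],
  [0,0,-0.004,0,0,0],
  [0,0,-0.006,0,0,0],
  [0,0,-0.008,0,0,0],
  [0,0,-0.01,0,0,0],
])

```text
t: 31.55
tool_pos: [0.5592, -0.1678, 0.3037]
orientation: [3.067, -0.682, 0.001]
force: [1.1, -0.2, 4.5]
opening: 0.0118
gripper_force: 40.0
```

arm_command([
  [0,0,-0.001,0,0,0],
  [0,0,-0.002,0,0,0],
  [0,0,-0.003,0,0,0],
  [0,0,-0.003,0,0,0],
  [0,0,-0.003,0,0,0],
])

```text
t: 32.17
tool_pos: [0.559, -0.1677, 0.3042]
orientation: [3.067, -0.682, 0.0]
force: [0.8, -0.6, 5.3]
opening: 0.0118
gripper_force: 40.0
```

```bash
python3 - <<'E'
from h import *
plan([]); st=read_state(); print(np.round(st['wrist_torque'],2),st['joint_torque'][5])
E
```

```text
t 32.17 pos [ 0.559  -0.1677  0.3042] yaw -25.07 F [ 0.8 -0.6  5.3] op 0.0118 q [-0.38  0.16  1.65 -0.    1.34  1.63]
[-0.14 -0.18  0.05] 0.04650364746339619
```

arm_command([
  [0,0,-0.001,0,0,0],
  [0,0,-0.002,0,0,0],
  [0,0,-0.003,0,0,0],
  [0,0,-0.004,0,0,0],
  [0,0,-0.004,0,0,0],
])

```text
t: 32.8
tool_pos: [0.559, -0.1677, 0.3049]
orientation: [-3.067, 0.682, 0.0]
force: [1.4, 0.5, 4.4]
opening: 0.0115
gripper_force: 40.0
```

arm_command([
  [0,0,-0.001,0,0,0],
  [0,0,-0.0015,0,0,0],
  [0,0,-0.0015,0,0,0],
  [0,0,-0.0015,0,0,0],
  [0,0,-0.0015,0,0,0],
])

```text
t: 33.42
tool_pos: [0.5589, -0.1677, 0.3049]
orientation: [-3.067, 0.682, 0.001]
force: [0.6, -1.9, 1.5]
opening: 0.0115
gripper_force: 40.0
```

arm_command([
  [0,0,0,0,0,0],
  [0,0,0,0,0,0],
  [0,0,0,0,0,0],
  [0,0,0,0,0,0],
  [0,0,0,0,0,0],
], fingers=0.3)

```text
t: 34.05
tool_pos: [0.559, -0.1677, 0.3052]
orientation: [-3.067, 0.682, 0.0]
force: [0.1, 1.3, -0.3]
opening: 0.0325
gripper_force: 0.0
```

```bash
python3 - <<'E'
from h import *
plan([(.559,-.168,.338,-25),(.47,-.168,.345,-25)]); st=read_state(); print(np.round(st['wrist_torque'],2))
E
```

```text
t 34.05 pos [ 0.559  -0.1677  0.3052] yaw -25.07 F [ 0.1  1.3 -0.3] op 0.0325 q [-0.38  0.15  1.65 -0.    1.34  1.63]
[0.0, 0.001, -0.164, 0.0, 0.0, -0.0]
[-0.403, 0.188, -0.035, 0.0, 0.0, 0.0]
[ 0.05  0.23 -0.02]
```

arm_command([
  [0,0,-0.035,0,0,0],
  [0,0,-0.07,0,0,0],
  [0,0,-0.105,0,0,0],
  [0,0,-0.14,0,0,0],
  [0,0,-0.175,0,0,0],
])

```text
t: 34.67
tool_pos: [0.5591, -0.1677, 0.3409]
orientation: [3.067, -0.682, 0.0]
force: [0.2, -0.1, -0.7]
opening: 0.0326
gripper_force: 0.0
```

arm_command([
  [-0.11,0.05,0,0,0,0],
  [-0.22,0.1,-0.02,0,0,0],
  [-0.33,0.15,-0.1,0,0,0],
  [-0.44,0.2,-0.2,0,0,0],
  [-0.54,0.25,-0.3,0,0,0],
])

```text
t: 35.3
tool_pos: [0.4391, -0.1672, 0.4011]
orientation: [3.067, -0.682, 0.0]
force: [0.4, 0.6, 0.3]
opening: 0.0329
gripper_force: 0.0
```

```bash
python3 - <<'E'
from h import *
s=snap('side','s5.png');c=snap('top','t5.png')
a=cv2.resize(s['image'][130:260,230:380],None,fx=4,fy=4,interpolation=cv2.INTER_CUBIC); 
cv2.imwrite('pics/s5c.png',a[:,:,::-1])
plan([(.38,.05,.40,-25)])
E
```

```text
t 35.4 pos [ 0.4394 -0.1676  0.4032] yaw -25.11 F [0.6 0.3 0.1] op 0.0324 q [-0.47 -0.23  1.84 -0.    1.53  1.54]
[-0.731, -0.859, 0.012, 0.0, -0.001, -0.001]
```

View pics/s5c.png

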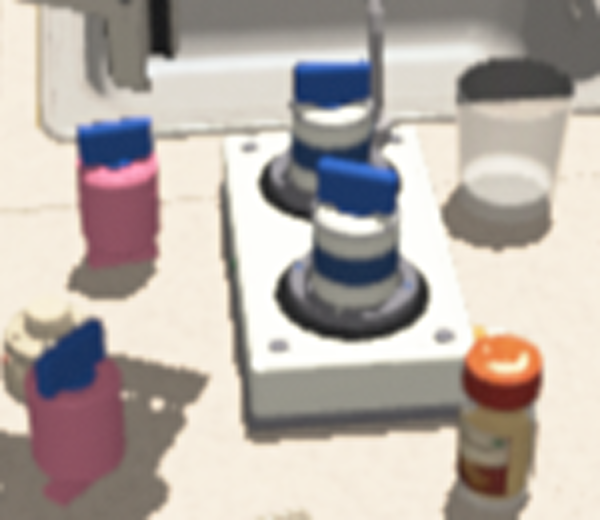

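The final crop shows the new cartridge upright in the socket (355,240), with its bar at about (357,185) in line with the blue dots. The tumbler, timer and spice jar haven't moved. It stopped 7.1 mm above the bottom, which is the latched height, and the robot is clear.

```bash
python3 -c "
from plant import *
print(close_job())"
```

```text
the job is handed in; nothing more can be done
None
```

The cartridge is in the socket, turned clockwise to the stop and risen 7.1 mm off the bottom (the latch height); I released it, backed the arm clear and handed the job in at about 35 s, with no force reading above about 15 N and the glass, timer and spice jar untouched.

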